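Fit the return spring on the juice press

TASK

The stall's juice press is being put back together. Pick up the wide silvery coil spring, thread it over the end of the upright steel rod on the green press base (twist it a little if the coils snag) and lower it in your grip, without dropping it, until it stands squarely on the round seat at the foot of the rod; then let go. Leave the thin copper-coloured spring and the tin standing where they are.

Things in the scene. Friction and masses are not known exactly. Their poses are not given: they have to be found in the camera images.
- return_spring: Silvery steel compression spring standing upright on the table: outside diameter 42 mm, bore 34 mm, wire 4 mm, 70 mm tall, about 90 g, flat closed end coils, so stiff that a gripper does not squash it. Origin: on its axis, at its underside; z along its axis, up; keep this end down. Its yaw does not matter.
- rod_seat (a point): Centre of the top of the round dark seat (56 mm wide) at the rod's foot, 28 mm above the table; z up along the rod. Rod 16 mm thick, its end 80 mm above this point, tapered to 6 mm over the top 10 mm. The base, a green slab 130 x 200 x 22 mm, is bolted down; on it, 92 mm from this point along +y, a low white dish, 86 mm wide, its rim 19 mm above this point.
- thin_spring: Bystander: thin copper-coloured spring, stands upright on the table, outside diameter 20 mm, 70 mm tall, bore 14 mm, too narrow for the rod. Origin: centre of its underside.
- tin: Bystander: round food tin with an orange band, 73 mm across, 85 mm tall, stands upright on the table. Origin: centre of its underside.
Not all that is in view belongs to the job. Of the things like the part that bears rod_seat, leave any that is purple or red; of the rest the larger one is meant.

How it is judged:
By the outcome, as a careful person would: the job done as asked, in the order asked, and still so for the second after the job is handed in, with the robot touching nothing.
It also fails if it takes over 34 s, if anything falls off the work surface, if the arm or the gripper's body presses on something with over 40 N, if the wrist force passes 120 N, or if a joint passes its speed limit or range.

ROBOT

A 7-joint arm with a two-finger parallel gripper is mounted at the origin on the work surface. World frame = base frame: x ahead of the robot, y to its left, z up, the work surface at z = 0. Lengths are in m, angles in rad, forces in N, time in s.
With the tool pointing down it reaches from about 0.4 to 0.85 m from the base axis. Payload 4.4 kg.
Tool frame: the origin (TCP) lies midway between the tips of the shut fingers; the grasp point (between the pads) lies 19 mm behind it; x points along the fingers, z is the direction in which the jaws open and shut, and the axes are right-handed (so a half turn about x gives the same grasp; the last joint's range is limited). The gripper opens to 94 mm and grips with 3 to 60 N. Pads are 16 mm wide; open, the fingers measure 119 mm over their backs; the gripper's body (75 mm by 177 mm) begins 78 mm behind the grasp point.
Start: joints at [1.249, 0.628, 0.038, 1.517, -0.027, 0.996, -0.02], TCP at [0.164, -0.629, 0.205] pointing down, gripper open.
Joint ranges: [-3.06, 3.06], [-0.37, 2.12], [-1.25, 1.32], [0.18, 2.47], [-1.1, 4.24], [0.23, 1.98], [-2.94, 2.94]. Speed limits (rad/s): [2.57, 2.57, 3.14, 3.14, 3.14, 3.14, 3.14].

INTERFACE

Orientations are given as a unit quaternion [x, y, z, w].
In Python, from bench import robot gives the robot as it stands.
- The arm moves only by the tool send_rows, never from a script. Its argument "steps" is a list of rows, each a list of 5 numbers: the finger opening in mm, from 0 to 94, then the shift along the tool's x, y, z in mm, then the turn about the tool's x in degrees. A call has 1 to 12 rows; each row is the pose to reach, as a shift and turn from the pose commanded when the call began, along the tool's axes at that moment; what a row does not reach only later rows make up. A row lasts 1/12 s, in which the tool goes at most 41.7 mm and 7.16 degrees, less where a joint would pass 70% of its speed; a pose out of reach is approached as far as the arm can. A call with a gripper value outside its range is refused whole. The fingers move at their own pace and stop on an object; "newtons" is the grip in N (left out, the last holds). Time passes only in rows, so rows that repeat a pose let the fingers close. It gives the time, the measured TCP pose, the force and the opening at its end, in the units of the state.
- robot.sense(): the state, without advancing time (a new reading comes with each control period).
- robot.capture(name): name is "scene" or "top" or "wrist"; returns a dict with "image" (400x640x3 uint8, red, green, blue), "fx", "fy", "cx", "cy" (pixels), "rvec" (rotation vector, rad) and "tvec" (3), from world to camera coordinates, as OpenCV has them. Camera axes: x right, y down, z forward; pixel columns grow to the right and rows downward; lengths in m; the calibration is good to about 2 mm. A picture is of the moment at which its call begins. There is no depth.
- robot.close_job(): hands the job in, once; it reports no verdict.
The state is a dict: "clock": time; "joint_positions": joint angles; "qvel": joint speeds; "joint_efforts": joint torques, N m; "ee_pos": TCP position; "orientation": TCP orientation; "ft_force": force on the tool from outside, world axes, zero at the start; "moment": the same for the moment, N m; "width": opening from 0.0 (shut) to 1.0 (fully open).
Only numpy, scipy, OpenCV 4.12 (cv2) and the standard library are available. Lean on these libraries where they do the work, as an engineer would, in place of code of your own. Each camera call takes 0.05 s, during which the arm holds its last target. There are 200 camera calls.

## Working session

There is one attempt and no reset: what is moved stays moved. The work goes in short steps, Python scripts to look and compute and a tool call to move; the robot and the scene stay as the last step left them, time stands still between calls to the robot, and variables do not carry over. Pictures are saved under pics/ and viewed, about 8 in all and at most 12, crops included, and the job is handed in when it is done.

Besides the shell and the picture viewer there is one more tool, called after "Request:" as a command line: name --pt "numbers of a row" for each row, then --argument value for the rest. send_rows: Moves the arm, as the interface text tells. Its arguments: {"type":"object","properties":{"steps":{"type":"array"},"newtons":{"type":"number"}},"required":["steps"]}

```bash
mkdir -p pics
cat > h.py <<'E'
import numpy as np, cv2, pickle
from scipy.spatial.transform import Rotation as R
from bench import robot
def cap(n,f):
    c=robot.capture(n); cv2.imwrite(f'pics/{f}.png',c['image'][:,:,::-1]); pickle.dump(c,open(f'pics/{f}.pkl','wb')); return c
def ld(f): return pickle.load(open(f'pics/{f}.pkl','rb'))
def P(c): return R.from_rotvec(np.ravel(c['rvec'])).as_matrix(),np.ravel(c['tvec'])
def proj(c,p):
    Rm,t=P(c); q=Rm@np.asarray(p,float)+t; return np.array([c['fx']*q[0]/q[2]+c['cx'],c['fy']*q[1]/q[2]+c['cy']])
def ray(c,u,v):
    Rm,t=P(c); d=Rm.T@np.array([(u-c['cx'])/c['fx'],(v-c['cy'])/c['fy'],1]); return -Rm.T@t,d
def onz(c,u,v,z):
    o,d=ray(c,u,v); return o+d*(z-o[2])/d[2]
E
python3 - <<'E'
from h import *
for n in('scene','top'):
    c=cap(n,n+'0'); Rm,t=P(c); print(n,c['fx'],-Rm.T@t,Rm[2])
s=robot.sense(); print(s)
E
```

```text
scene 475.60456313320014 [ 1.28048163 -0.26740364  0.61723996] [-0.76247385  0.26046663 -0.59227592]
top 452.25136636320076 [ 0.38419782 -0.0395403   1.09997011] [ 0.15502741  0.01678364 -0.98776759]
{'clock': 0.1, 'joint_positions': array([ 1.24917305,  0.62923081,  0.03841527,  1.518216  , -0.02699593,
        0.99627556, -0.02000638]), 'qvel': array([ 0.00222289, -0.00216969,  0.00211653, -0.00243345, -0.0004673 ,
        0.00020963, -0.00099336]), 'joint_efforts': array([ 3.73802322e-03, -5.50789118e+01,  1.14756849e+00, -1.87114638e+01,
       -5.21436275e-02,  1.93036575e-02,  7.82908432e-05]), 'ee_pos': array([ 0.16438176, -0.6282895 ,  0.20467694]), 'orientation': array([ 0.43247629,  0.5601524 , -0.43177908,  0.55924983]), 'ft_force': array([-0.04742397, -0.00072866, -0.47875074]), 'moment': array([-0.01081272,  0.02005929, -0.01205014]), 'width': 0.9993163154811863}
```

View pics/scene0.png

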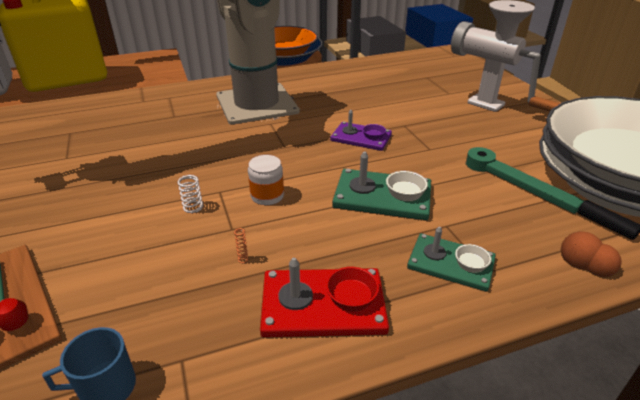

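View pics/top0.png

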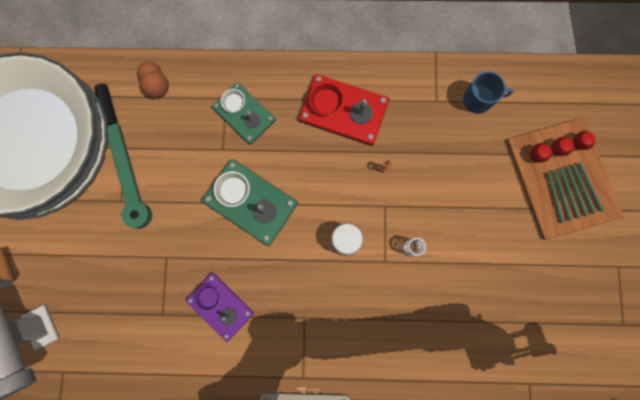

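The scene picture shows the silver spring at about (190,194), the tin at (266,180) and the copper spring at (241,245). The larger green base has its rod foot near (363,186). In the top picture the silver spring is at (414,246) and the rod foot at (264,210).

Run:
```python
from h import *
a=ld('scene0');b=ld('top0')
print('tcp',proj(a,[.164,-.628,.2]),proj(b,[.164,-.628,.2]))
def crop(c,x,y,w=70,h=55,k=5): return cv2.resize(c['image'][y:y+h,x:x+w,::-1],None,fx=k,fy=k,interpolation=cv2.INTER_CUBIC)
o=np.vstack([np.hstack([crop(a,160,165),crop(a,330,145)]),np.hstack([crop(b,380,220),crop(b,230,180)])])
cv2.imwrite('pics/crops.png',o)
print('spring top guess',onz(b,415,246,.07),'base',onz(b,264,211,.028), onz(a,363,187,.028))
```

```text
tcp [-22.1541509   94.28177065] [637.00069949 395.94485641]
spring top guess [ 0.44188107 -0.24354452  0.07      ] base [0.52026689 0.10745844 0.028     ] [0.53395487 0.10376069 0.028     ]
```

View pics/crops.png

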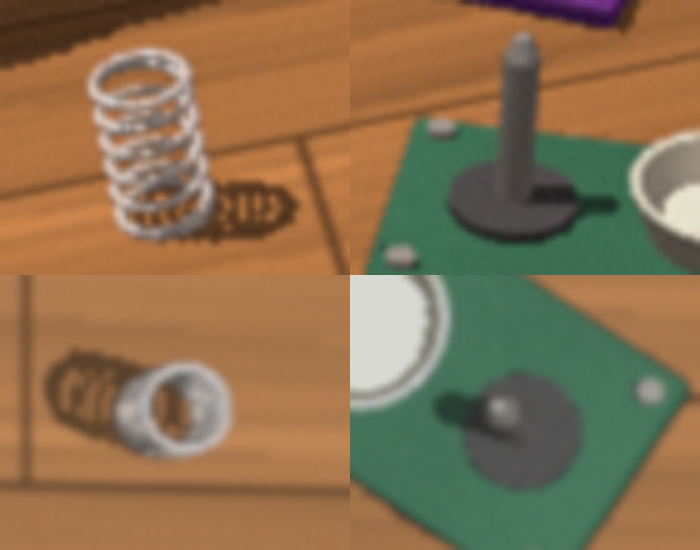

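Crops: in the scene view the spring's top ring is centred near (187.8,180.4), its bottom ring near (192.6,206.2), the seat near (362,183.8) and the rod tip near (364,152). In the top view the spring's top ring is near (416.8,246.4), the seat near (264.3,210.6) and the rod tip near (259.5,206).

Run:
```python
from h import *
from scipy.optimize import least_squares
a=ld('scene0');b=ld('top0')
def fit(ob,x0):
    f=lambda p: np.concatenate([proj(c,[p[0],p[1],z])-uv for c,uv,z in ob])
    r=least_squares(f,x0); print(r.x.round(4),r.fun.round(1))
    for c,uv,z in ob: print('  ',onz(c,*uv,z).round(4))
fit([(a,(187.8,180.4),.068),(a,(192.6,206.2),.002),(b,(416.8,246.4),.068)],[.44,-.24])
fit([(a,(362.1,183.8),.028),(a,(364,151.8),.108),(b,(264.3,210.6),.028),(b,(259.5,206.2),.108)],[.53,.1])
for n,u,z in(('tin',(347,239),.085),('thin',(384,166),.03),('dish',(232,189),.047)): print(n,onz(b,*u,z))
s=robot.sense(); Rt=R.from_quat(s['orientation']).as_matrix(); print(Rt.round(4))
c=cap('wrist','w0')
```

```text
[ 0.4411 -0.2476] [-0.2  0.1  0.1 -0.1 -0.2  0. ]
   [ 0.4407 -0.2472  0.068 ]
   [ 0.4412 -0.2479  0.002 ]
   [ 0.4412 -0.248   0.068 ]
[0.5213 0.107 ] [-0.2 -0.3 -0.  -0.2 -0.1 -0.  -0.  -0.3]
   [0.5224 0.1068 0.028 ]
   [0.5219 0.1067 0.108 ]
   [0.5212 0.1068 0.028 ]
   [0.5206 0.1069 0.108 ]
tin [ 0.45352478 -0.08898449  0.085     ]
thin [ 0.63530641 -0.17902595  0.03      ]
dish [0.56892439 0.18295496 0.047     ]
[[-4.000e-04  9.675e-01  2.531e-01]
 [ 1.600e-03  2.531e-01 -9.674e-01]
 [-1.000e+00  0.000e+00 -1.600e-03]]
```

Request:
send_rows --pt "80 0 12 -10 -2" --pt "80 0 36 -30 -6" --pt "80 0 67 -55 -10" --pt "80 0 98 -80 -14" --pt "80 0 129 -106 -18" --pt "80 0 160 -131 -22" --pt "80 0 191 -156 -26" --pt "80 0 222 -182 -30" --pt "80 0 253 -207 -34" --pt "80 0 284 -233 -37" --pt "80 0 315 -258 -40" --pt "80 0 335 -274 -43"

```text
clock: 1.15
ee_pos: [0.4215, -0.2749, 0.2056]
orientation: [0.195, 0.68, -0.194, 0.68]
ft_force: [0.7, -0.1, -0.6]
width: 0.854
```

Request:
send_rows --pt "80 0 0 0 0" --pt "80 0 0 0 0"

```text
clock: 1.32
ee_pos: [0.42, -0.2777, 0.2054]
orientation: [0.196, 0.679, -0.196, 0.679]
ft_force: [-0.8, -0.7, -0.2]
width: 0.852
```

```bash
cat >> h.py <<'E'
def to(x,y,z,yaw=None):
    s=robot.sense(); Rt=R.from_quat(s['orientation']).as_matrix()
    print('t %.2f'%s['clock'],'pos',s['ee_pos'].round(4),'xaxis',Rt[:,0].round(4),'jaw',np.degrees(np.arctan2(Rt[1,2],Rt[0,2])).round(2),'w %.1f'%(94*s['width']),'F',s['ft_force'].round(1),'M',s['moment'].round(2))
    print('shift mm',(1000*Rt.T@(np.array([x,y,z])-s['ee_pos'])).round(1))
E
python3 - <<'E'
from h import *
to(.4411,-.2476,.2); print(robot.sense()['joint_positions'].round(2)); c=cap('wrist','w1'); Rm,t=P(c);print(-Rm.T@t,Rm[2]); print(proj(c,[.4411,-.2476,.07]))
E
```

```text
t 1.32 pos [ 0.42   -0.2777  0.2054] xaxis [-0.e+00  3.e-04 -1.e+00] jaw -32.16 w 80.1 F [-0.8 -0.7 -0.2] M [-0.07 -0.03 -0.  ]
shift mm [ 5.4 36.7  1.9]
[ 0.67  0.43 -0.2   1.92  0.11  0.81 -0.15]
[ 0.46532349 -0.20747156  0.38501705] [-0.1512626  -0.23878123 -0.95922007]
[314.47110366 153.15882919]
```

View pics/w1.png

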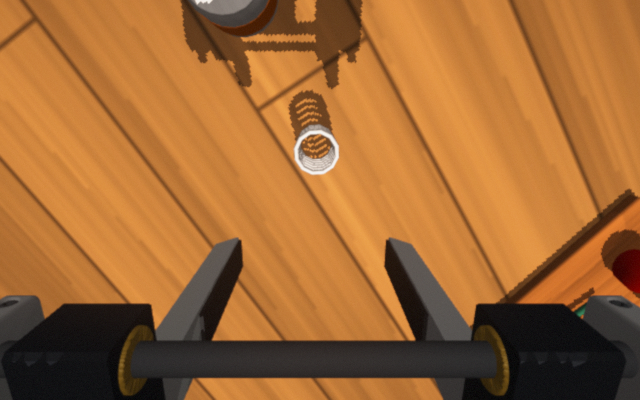

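The wrist view shows the silver spring's ring centred near (317,152), against a predicted (314.5,153). That agrees to about 2 mm, and the open fingers straddle it in the jaw direction.

Request:
send_rows --pt "80 10 20 2 0" --pt "80 35 37 3 0" --pt "80 65 37 3 0" --pt "80 95 37 3 0" --pt "80 125 37 3 0" --pt "80 150 37 3 0" --pt "80 167 37 3 0" --pt "80 176 37 3 0" --pt "80 176 37 3 0" --pt "80 176 37 3 0"

```text
clock: 2.2
ee_pos: [0.4411, -0.2505, 0.0296]
orientation: [0.197, 0.679, -0.198, 0.679]
ft_force: [-1.0, 0.0, 1.4]
width: 0.854
```

Run:
```python
from h import *
to(.4411,-.2476,.029); c=cap('wrist','w2'); s=cap('scene','s2')
cv2.imwrite('pics/c2.png',np.hstack([cv2.resize(s['image'][120:240,110:280,::-1],None,fx=2.8,fy=2.8,interpolation=cv2.INTER_CUBIC)[:330,:], c['image'][60:390,160:480,::-1]]))
```

```text
t 2.20 pos [ 0.4411 -0.2505  0.0296] xaxis [-5.e-04 -5.e-04 -1.e+00] jaw -32.45 w 80.2 F [-1.   0.   1.4] M [-0.03 -0.01 -0.02]
shift mm [ 0.6  2.4 -1.5]
```

View pics/c2.png

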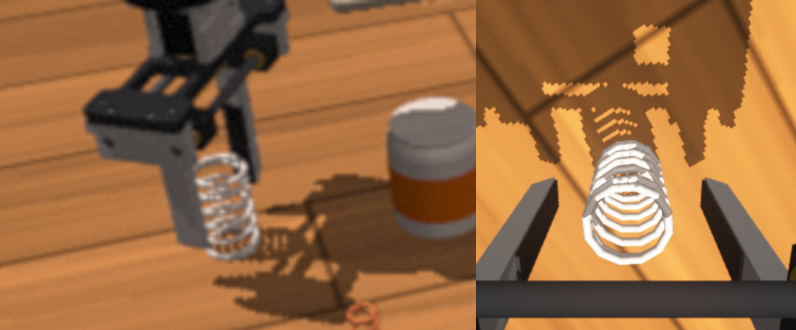

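The spring stands centred between the fingers in both views. I'll nudge 2 mm along y and close.

Request:
send_rows --newtons 25 --pt "80 0 2 -2 0" --pt "80 0 2 -2 0" --pt "60 0 2 -2 0" --pt "50 0 2 -2 0" --pt "42 0 2 -2 0" --pt "36 0 2 -2 0" --pt "34 0 2 -2 0" --pt "34 0 2 -2 0" --pt "34 0 2 -2 0" --pt "34 0 2 -2 0" --pt "34 0 2 -2 0"

```text
clock: 3.22
ee_pos: [0.4412, -0.2467, 0.0295]
orientation: [0.197, 0.679, -0.197, 0.679]
ft_force: [0.5, -0.5, -0.5]
width: 0.424
```

Request:
send_rows --pt "34 -6 0 0 0" --pt "34 -16 0 0 0" --pt "34 -32 0 0 0" --pt "34 -54 0 0 0" --pt "34 -76 0 0 0" --pt "34 -98 0 0 0" --pt "34 -116 0 0 0" --pt "34 -128 0 0 0" --pt "34 -134 0 0 0" --pt "34 -135 0 0 0"

```text
clock: 4.05
ee_pos: [0.4415, -0.2469, 0.1661]
orientation: [0.197, 0.678, -0.197, 0.68]
ft_force: [0.6, 0.1, -1.4]
width: 0.428
```

Run:
```python
from h import *
to(.5213,.107,.165)
```

```text
t 4.05 pos [ 0.4415 -0.2469  0.1661] xaxis [ 0.0022 -0.0013 -1.    ] jaw -32.35 w 40.2 F [ 0.6  0.1 -1.4] M [-0.07 -0.05 -0.04]
shift mm [   0.9  341.7 -121.9]
```

Request:
send_rows --pt "34 0 6 -2 0" --pt "34 0 18 -6 0" --pt "34 0 36 -13 0" --pt "34 0 58 -21 0" --pt "34 0 82 -29 0" --pt "34 0 106 -38 0" --pt "34 0 130 -46 0" --pt "34 0 154 -55 0" --pt "34 0 178 -63 0" --pt "34 0 202 -72 0" --pt "34 0 226 -80 0" --pt "34 0 250 -89 0"

```text
clock: 5.05
ee_pos: [0.4986, 0.0149, 0.1635]
orientation: [0.196, 0.68, -0.197, 0.678]
ft_force: [-0.2, -1.2, -0.3]
width: 0.43
```

Request:
send_rows --pt "34 0 24 -8 0" --pt "34 0 46 -16 0" --pt "34 0 64 -23 0" --pt "34 0 78 -28 0" --pt "34 0 87 -31 0" --pt "34 0 91 -32 0" --pt "34 0 91 -32 0" --pt "34 0 91 -32 0" --pt "34 0 91 -32 0"

```text
clock: 5.8
ee_pos: [0.5208, 0.1049, 0.1643]
orientation: [0.197, 0.679, -0.198, 0.679]
ft_force: [0.9, 0.6, -1.3]
width: 0.427
```

Run:
```python
from h import *
to(.5213,.107,.165)
s=cap('scene','s3'); t=cap('top','t3'); w=cap('wrist','w3')
k=lambda c,x,y,wd,h,f:cv2.resize(c['image'][y:y+h,x:x+wd,::-1],None,fx=f,fy=f,interpolation=cv2.INTER_CUBIC)
cv2.imwrite('pics/c3.png',np.hstack([k(s,325,70,80,140,4),np.pad(k(w,180,120,280,240,1.7),((0,152),(0,0),(0,0)))]))
```

```text
t 5.80 pos [0.5208 0.1049 0.1643] xaxis [-8.e-04 -1.e-03 -1.e+00] jaw -32.44 w 40.2 F [ 0.9  0.6 -1.3] M [-0.08 -0.06 -0.04]
shift mm [-0.7  2.  -0.7]
```

View pics/c3.png

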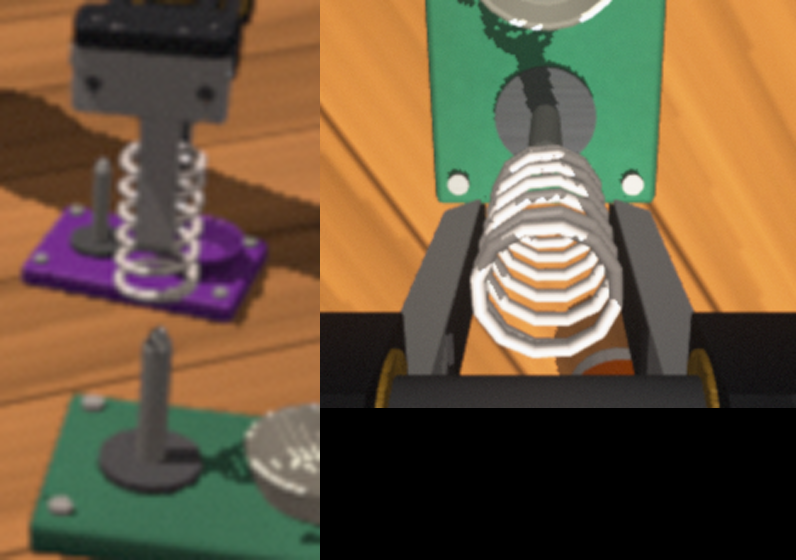

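The spring hangs upright between the pads above the rod, with its bottom ring near scene pixel (364,139) and top ring near (365,110). The rod tip is at about (364,152).

Run:
```python
from h import *
s=ld('s3');w=ld('w3')
for p,z in(((.521,.107),.1365),((.521,.107),.2035)): print('scene pred if on axis',proj(s,[*p,z]).round(1))
print(onz(s,364,139.1,.1365),onz(s,365.2,109.7,.2035))
# wrist: rings and seat
print('wrist seat pred',proj(w,[.5213,.107,.028]),'obs',180+545/1.7,120+112/1.7)
print('wrist top ring pred on axis',proj(w,[.5213,.107,.2035]),'obs',180+547/1.7-320/1.7,120+283/1.7)
print('bottom',proj(w,[.5213,.107,.1365]))
print('wrist seat obs->',onz(w,180+(545-320)/1.7,120+116/1.7,.028), 'topring',onz(w,180+(547-320)/1.7,120+288/1.7,.2035))
# fit spring rings: project circle extents
for z in(.1365,.2035):
  for n,c in(('s',s),('w',w)):
    q=np.array([proj(c,[.5213+.021*np.cos(a),.107+.021*np.sin(a),z]) for a in np.linspace(0,6.28,60)]); print(n,z,q.min(0).round(1),q.max(0).round(1))
```

```text
scene pred if on axis [364.7 139.4]
scene pred if on axis [366.7 109.2]
[0.51923326 0.10621278 0.1365    ] [0.52193123 0.10348688 0.2035    ]
wrist seat pred [311.49279696 190.04280206] obs 500.5882352941177 185.88235294117646
wrist top ring pred on axis [309.42553282 287.2060424 ] obs 313.52941176470586 286.47058823529414
bottom [310.58431823 232.74210461]
wrist seat obs-> [0.52291728 0.10803996 0.028     ] topring [0.52226646 0.10505128 0.2035    ]
s 0.1365 [354.4 134.4] [375.2 144.8]
w 0.1365 [277.7 201.2] [343.5 262.7]
s 0.2035 [355.9 104.5] [377.6 114.2]
w 0.2035 [263.1 244.4] [355.8 326.9]
```

The offset from the rod axis is about 2 mm, well within the 9 mm radial clearance. I'll lower in stages.

Request:
send_rows --pt "34 2 2 0 0" --pt "34 8 2 0 0" --pt "34 15 2 0 0" --pt "34 22 2 0 0" --pt "34 29 2 0 0" --pt "34 36 2 0 0" --pt "34 43 2 0 0" --pt "34 50 2 0 0" --pt "34 55 2 0 0" --pt "34 57 2 0 0"

```text
clock: 6.78
ee_pos: [0.5217, 0.1078, 0.1064]
orientation: [0.197, 0.68, -0.197, 0.679]
ft_force: [0.2, 0.2, -0.2]
width: 0.427
```

Run:
```python
from h import *
to(.5213,.107,.0575)
```

```text
t 6.78 pos [0.5217 0.1078 0.1064] xaxis [-1.4e-03 -3.0e-04 -1.0e+00] jaw -32.34 w 40.1 F [ 0.2  0.2 -0.2] M [-0.05 -0.08  0.02]
shift mm [48.9 -0.9  0.1]
```

No contact forces and the grip is unchanged. I'll continue to about 4 mm above the seat.

Request:
send_rows --pt "34 3 0 0 0" --pt "34 9 0 0 0" --pt "34 16 0 0 0" --pt "34 23 0 0 0" --pt "34 30 0 0 0" --pt "34 36 0 0 0" --pt "34 41 0 0 0" --pt "34 44 0 0 0" --pt "34 45 0 0 0" --pt "34 45 0 0 0"

```text
clock: 7.62
ee_pos: [0.5222, 0.1079, 0.0622]
orientation: [0.197, 0.679, -0.197, 0.679]
ft_force: [0.1, -0.5, -1.9]
width: 0.422
```

Request:
send_rows --pt "34 0.5 0 0 0" --pt "34 1 0 0 0" --pt "34 1.5 0 0 0" --pt "34 2 0 0 0" --pt "34 2.5 0 0 0" --pt "34 2.5 0 0 0" --pt "34 2.5 0 0 0"

```text
clock: 8.2
ee_pos: [0.5223, 0.1079, 0.06]
orientation: [0.197, 0.679, -0.197, 0.679]
ft_force: [0.4, 0.1, -2.3]
width: 0.429
```

Run:
```python
from h import *
to(.5213,.107,.0575)
s=cap('scene','s4'); w=cap('wrist','w4')
k=lambda c,x,y,wd,h,f:cv2.resize(c['image'][y:y+h,x:x+wd,::-1],None,fx=f,fy=f,interpolation=cv2.INTER_CUBIC)
cv2.imwrite('pics/c4.png',np.hstack([k(s,325,120,80,100,4),k(w,200,150,220,200,2)]))
```

```text
t 8.20 pos [0.5223 0.1079 0.06  ] xaxis [ 1.e-04  0.e+00 -1.e+00] jaw -32.34 w 40.3 F [ 0.4  0.1 -2.3] M [-0.05 -0.03 -0.02]
shift mm [ 2.5 -1.3 -0.3]
```

View pics/c4.png

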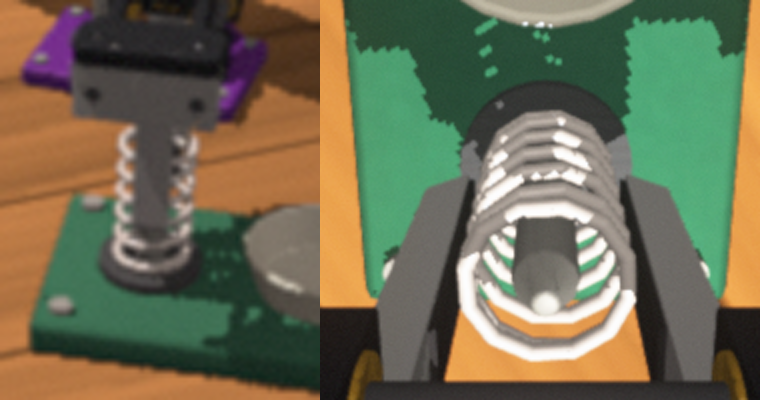

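The rod now passes through the spring, with its tip at about (545,300) in the wrist crop and inside the top ring. The spring's foot is just above the seat. I'll go down in small steps until it makes contact.

Request:
send_rows --pt "34 0.5 0 0 0" --pt "34 1 0 0 0" --pt "34 1.5 0 0 0" --pt "34 1.5 0 0 0" --pt "34 1.5 0 0 0"

```text
clock: 8.72
ee_pos: [0.5222, 0.1079, 0.0584]
orientation: [0.197, 0.679, -0.197, 0.679]
ft_force: [0.3, -0.4, -0.5]
width: 0.431
```

Request:
send_rows --pt "34 0.5 0 0 0" --pt "34 1 0 0 0" --pt "34 1 0 0 0" --pt "34 1 0 0 0"

```text
clock: 9.05
ee_pos: [0.5223, 0.1079, 0.0575]
orientation: [0.197, 0.679, -0.197, 0.679]
ft_force: [0.6, -1.0, -1.0]
width: 0.428
```

Request:
send_rows --pt "34 0.5 0 0 0" --pt "34 0.5 0 0 0" --pt "34 0.5 0 0 0"

```text
clock: 9.3
ee_pos: [0.5224, 0.108, 0.0574]
orientation: [0.197, 0.679, -0.197, 0.679]
ft_force: [-1.1, -0.6, 5.7]
width: 0.426
```

Request:
send_rows --pt "34 0.5 0 0 0" --pt "34 0.5 0 0 0" --pt "34 0.5 0 0 0"

```text
clock: 9.55
ee_pos: [0.5224, 0.108, 0.0574]
orientation: [0.197, 0.679, -0.197, 0.679]
ft_force: [-2.7, -0.2, 9.9]
width: 0.431
```

The spring makes contact exactly at the predicted height (TCP z 57.4 mm, about 10 N). I'll ease off slightly, open gently, check, and then withdraw straight up.

Request:
send_rows --pt "34 -0.5 0 0 0" --pt "34 -0.5 0 0 0" --pt "42 -0.5 0 0 0" --pt "46 -0.5 0 0 0" --pt "52 -0.5 0 0 0" --pt "58 -0.5 0 0 0" --pt "66 -0.5 0 0 0" --pt "70 -0.5 0 0 0" --pt "70 -0.5 0 0 0" --pt "70 -0.5 0 0 0" --pt "70 -0.5 0 0 0"

```text
clock: 10.47
ee_pos: [0.5223, 0.1079, 0.057]
orientation: [0.197, 0.679, -0.197, 0.679]
ft_force: [-0.4, -0.1, 0.8]
width: 0.743
```

Run:
```python
from h import *
to(.5213,.107,.0575)
s=cap('scene','s5'); w=cap('wrist','w5')
k=lambda c,x,y,wd,h,f:cv2.resize(c['image'][y:y+h,x:x+wd,::-1],None,fx=f,fy=f,interpolation=cv2.INTER_CUBIC)
cv2.imwrite('pics/c5.png',np.hstack([k(s,325,120,80,100,4),k(w,200,150,220,200,2)]))
```

```text
t 10.47 pos [0.5223 0.1079 0.057 ] xaxis [-0. -0. -1.] jaw -32.35 w 69.8 F [-0.4 -0.1  0.8] M [-0.06 -0.08 -0.01]
shift mm [-0.5 -1.3 -0.3]
```

View pics/c5.png

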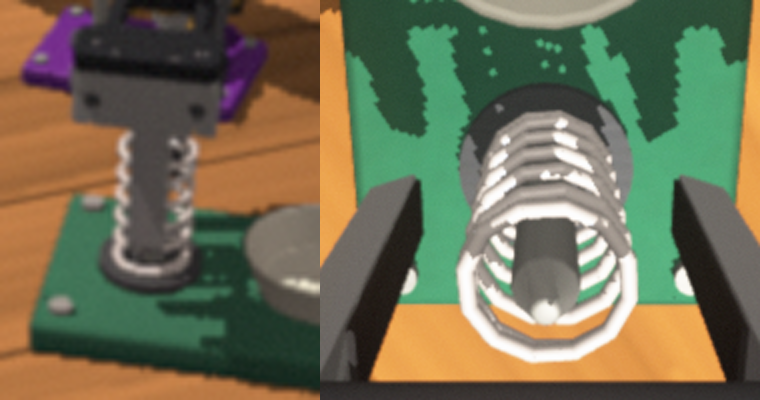

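The fingers are clear on both sides, and the spring stands upright on the seat around the rod. I'll withdraw straight up.

Request:
send_rows --pt "70 -4 0 0 0" --pt "70 -12 0 0 0" --pt "70 -24 0 0 0" --pt "70 -40 0 0 0" --pt "70 -60 0 0 0" --pt "70 -80 0 0 0" --pt "70 -100 0 0 0" --pt "70 -118 0 0 0" --pt "70 -130 0 0 0" --pt "70 -135 0 0 0" --pt "70 -135 0 0 0" --pt "70 -135 0 0 0"

```text
clock: 11.57
ee_pos: [0.5221, 0.1078, 0.192]
orientation: [0.197, 0.679, -0.197, 0.679]
ft_force: [-0.3, 0.4, -0.1]
width: 0.744
```

Run:
```python
from h import *
to(.5213,.107,.0575)
s=cap('scene','s6'); w=cap('wrist','w6')
k=lambda c,x,y,wd,h,f:cv2.resize(c['image'][y:y+h,x:x+wd,::-1],None,fx=f,fy=f,interpolation=cv2.INTER_CUBIC)
cv2.imwrite('pics/c6.png',np.hstack([k(s,170,90,250,200,1.8),k(w,200,20,200,225,1.6)]))
for z in(.03,.096):
    q=np.array([proj(s,[.5223+.021*np.cos(a),.1075+.021*np.sin(a),z]) for a in np.linspace(0,6.28,60)]); print(z,((q.min(0)-[170,90])*1.8).round(),((q.max(0)-[170,90])*1.8).round())
```

```text
t 11.57 pos [0.5221 0.1078 0.192 ] xaxis [ 1.e-04 -1.e-04 -1.e+00] jaw -32.35 w 69.9 F [-0.3  0.4 -0.1] M [-0.   -0.01  0.03]
shift mm [134.5  -1.1  -0.2]
0.03 [329. 157.] [364. 178.]
0.096 [331. 111.] [368. 130.]
```

View pics/c6.png

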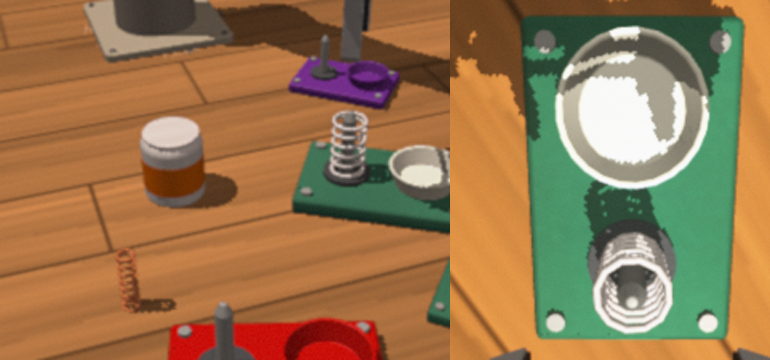

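The spring stands squarely on the seat around the rod: its rings span x 331–368 in the crop, matching the prediction for a seated spring. The tin and copper spring haven't moved and the gripper is clear, so I'm handing in.

```bash
python3 -c "
from h import *
print(robot.close_job())"
```

```text
the job is handed in; nothing more can be done
None
```

The wide silver spring now stands upright on the seat of the larger green base, around the rod. I handed the job in at about 11.7 s of the 34 s allowed.

- **Threading and lowering:** I gripped the spring at 25 N and lowered it in the grip the whole way. The coils did not snag, so no twist was needed.
- **Seating:** It made contact at the height I had predicted, with about 10 N at the wrist. I eased off, opened the fingers and withdrew straight up.
- **Last checks:** The final pictures show the spring's rings where a seated spring should appear, and the rod through its bore. The tin and the copper spring are standing where they were. The gripper was clear, with wrist force near zero.
- **Disagreements:**
  - The camera estimates of position differed by 1–3 mm, well inside the 9 mm clearance around the rod.
  - The gripper read 40 mm on the 42 mm spring, but the grip stayed steady throughout.

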